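# Unhook the service cover of a wash-pump module

## Robot

A 6-joint arm with a two-finger parallel gripper is mounted at the origin on the work surface. World frame = base frame: x ahead of the robot, y to its left, z up, the work surface at z = 0. Lengths are in m, angles in rad, forces in N, time in s.
With the tool pointing down it reaches from about 0.225 to 0.875 m from the base axis. Payload 3.4 kg.
Tool frame: the origin (TCP) lies between the finger pads; the fingertips stand 11 mm ahead of it and the grasp point (between the pads) lies 8 mm behind it; z points along the fingers, y is the line along which they close (so a half turn about z gives the same grasp; the last joint's range is limited). The gripper opens to 85 mm and grips with 20 to 120 N. Pads are 22 mm wide; open, the fingers measure 114 mm over their backs; the gripper's body (76 mm by 85 mm) begins 54 mm behind the grasp point. The pads swing forward as they close: fully open they stand 13 mm farther back than shut.
Start: joints at [-1.251, 0.276, 1.505, -0, 1.361, -0.121], TCP at [0.245, -0.52, 0.242] pointing down, gripper open.
Joint ranges: [-2.89, 2.89], [-0.75, 2.08], [0.22, 2.7], [-1.18, 4.32], [0.11, 2.71], [-2.7, 2.7]. Speed limits (rad/s): [2.57, 2.57, 3.14, 3.14, 3.14, 3.14].

## Interface

Orientations are given as a unit quaternion [w, x, y, z].
In Python, from rig import sensors, eyes, manip gives the robot as it stands.
- The arm moves only by the tool drive_tool, never from a script. Its argument "deltas" is a list of rows, each an object with "linear": the shift along the world's x, y, z in mm, a list of three; "twist": the turn about the world's z in degrees; "claw": the opening, from 0 (shut) to 1 (fully open). In form: [{"linear": [tx, ty, tz], "twist": twist, "claw": claw}, ...]. A call has 1 to 12 rows; each row is the pose to reach, as a shift and turn from the pose commanded when the call began; what a row does not reach only later rows make up. A row lasts 1/12 s, in which the tool goes at most 41.7 mm and 7.16 degrees, less where a joint would pass 70% of its speed; a pose out of reach is approached as far as the arm can. A call with a gripper value outside its range is refused whole. The fingers move at their own pace and stop on an object; "squeeze" is the grip in N (left out, the last holds). Time passes only in rows, so rows that repeat a pose let the fingers close. It gives the time, the measured TCP pose, the force, the opening and the grip force at its end, in the units of the state.
- sensors.get_state(): the state, without advancing time (a new reading comes with each control period).
- eyes.get_image(name): name is "scene" or "top" or "wrist"; returns the picture (480x640x3 uint8, red, green, blue); there is no depth.
- eyes.camera_model(name): a dict with "intrinsics" (3x3 intrinsics, pixels), "dist" ([k1, k2, p1, p2, k3] as OpenCV has them; the pictures are not rectified), "R" (3x3) and "t" (3): a world point X has camera coordinates R X + t. Camera axes: x right, y down, z forward; pixel columns grow to the right and rows downward; lengths in m; the calibration is good to about 2 mm. A picture is of the moment at which its call begins: read the wrist's pose just before it. camera_model takes no time and is no camera call; for the wrist camera it gives the pose at the moment of the call.
- manip.sign_off(): hands the job in; it is judged then, once.
The state is a dict: "clock": time; "qpos": joint angles; "qd": joint speeds; "effort": joint torques, N m; "position": TCP position; "ee_rot": TCP orientation; "contact_force": force on the tool from outside, world axes, zero at the start; "moment": the same for the moment, N m; "width": finger opening in m; "gripper_force": force on a finger pad.
Only numpy, scipy, OpenCV 4.12 (cv2) and the standard library are available. Lean on these libraries where they do the work, as an engineer would, in place of code of your own. Each camera call takes 0.05 s, during which the arm holds its last target. There are 200 camera calls.

## Task

Take the service cover off the sloped front of the pump module: slide it up the slope by its grip until its two keyhole slots come free of the headed studs, lift it off without forcing it, and set it down, not drop it, flat in the steel parts tray with its grip up. Leave the other things on the bench alone.

Things in the scene. Friction and masses are not known exactly. Their poses are not given: they have to be found in the camera images.
- module: White bench-top wash-pump module, 210 wide (its y), about 245 deep, fixed. Origin: on the bench, right below the middle of its sloped panel. z is up, x points level to its rear, the uphill way. The panel (170 long, 210 wide) rises at 30 degrees towards +x, its low edge 60 mm and high edge 145 mm above the bench.
- panel_mid (a point): Middle of the sloped panel's surface, 102.5 mm above the bench. Two steel headed studs stand square to the panel, 44 mm either side of its middle line: shank 5 mm diameter; head 11 mm diameter, 4 mm thick, its underside 6.2 mm above the panel. They do not move, but how far up the panel they sit differs by up to 8 mm either way from start to start and is not measured: feel for it.
- housing_top (a point): Top front edge, middle, of the pump housing behind the panel: an upright block from 80 to 170 mm along the module's x, 205 mm high. It blocks a gripper that comes straight down onto the cover's grip; come in square to the slope, tilted 30 degrees.
- cover: Loose aluminium cover lying on the panel, hung on the two studs: plate 100 (x) x 120 (y) x 4 thick, 0.17 to 0.35 kg. Origin: centre of its underside, at the start on panel_mid. x points up the slope, y across, z square out of the panel. Friction may hold it where it is. Pushed up the slope 19 to 35 mm it meets a hard stop: the shanks touch the low edge of the wide keyhole ends.
- grip_top (a point): Middle of the top of the cover's grip: a plain grey upright bar on the middle of the plate, 12 thick (cover x) x 50 long (cover y), 34 mm tall above the plate, its top 38 mm from the plate's underside. Its length runs across the slope. Only flat plate beside it, out to the stud heads 44 mm either way along y.
- keyhole_left (a point): Centre of the wide end of the keyhole at cover y = +44 mm, on the underside: 15 mm across, from cover x = -17.5 to -2.5 mm. From there a slot 7 mm wide runs up to x = +24.5. At the start the shank stands in the slot, at x between +4 and +20. The cover lifts freely, square to the slope, only with the heads in the wide ends: about 5 mm (3 to 7) back down from the hard stop; else the heads catch it.
- keyhole_right (a point): The same for the keyhole at cover y = -44 mm.
- tray: Open steel parts tray, fixed, outside 170 (its x) x 200 (its y) x 20 high, walls 4 mm. Origin: centre of its underside on the bench. Empty.
- tray_in (a point): Centre of the tray's inner floor, the level on which the cover's underside must lie. The cover fits in at any yaw if centred.
- bottle_a: Bystander: white plastic reagent bottle, 56 mm diameter, 130 high, loose. Origin: centre of the underside.
- bottle_b: Bystander: amber reagent bottle, 48 mm diameter, 100 high, loose. Origin: centre of the underside.
- cup: Bystander: white specimen cup, 60 mm diameter, 60 high, loose. Origin: centre of the underside.
- screwdriver: Bystander: screwdriver lying on the bench, loose. It lies along its x, handle to -x.
- tipbox: Bystander: blue pipette-tip box, 80 x 115 x 57 high, loose. Origin: centre of the underside.
Things that resemble listed ones, but are neither listed nor needed, are in the scene too. Of the things shaped like the cover, the aluminium one is meant.

How it is judged:
By the outcome, as a careful person would: the job done as asked, in the order asked, and still so for the second after the job is handed in, with the robot touching nothing.
It also fails if it takes over 45 s, if anything falls off the work surface, if the arm or the gripper's body presses on something with over 40 N, if the wrist force passes 120 N, or if a joint passes its speed limit or range.

## Working session

There is one attempt and no reset: what is moved stays moved. The work goes in short steps, Python scripts to look and compute and a tool call to move; the robot and the scene stay as the last step left them, time stands still between calls to the robot, and variables do not carry over. Pictures are saved under pics/ and viewed, at most 10 in all, crops included, and the job is handed in when it is done.

Besides the shell and the picture viewer there is one more tool, called after "Request:" by a JSON object that holds its "name" and its "arguments". drive_tool: Moves the arm, as the interface text tells. Its arguments: {"type":"object","properties":{"deltas":{"type":"array","items":{"type":"object","properties":{"linear":{"type":"array","items":{"type":"number"}},"twist":{"type":"number"},"claw":{"type":"number"}}}},"squeeze":{"type":"number"}},"required":["deltas"]}

```bash
mkdir -p pics; ls; python3 - <<'E'
from rig import sensors,eyes
import cv2,numpy as np
for n in("scene","top"):
    cv2.imwrite(f"pics/{n}0.png",eyes.get_image(n)[:,:,::-1])
    m=eyes.camera_model(n);print(n,np.round(m["intrinsics"],1).tolist(),np.round(m["dist"],3),np.round(-np.array(m["R"]).T@m["t"],3),np.round(m["R"],3).tolist())
s=sensors.get_state();print({k:np.round(v,3).tolist() for k,v in s.items()})
E
```

```text
pics
scene [[482.9, 0.0, 322.7], [0.0, 482.9, 236.0], [0.0, 0.0, 1.0]] [-0.022  0.     0.     0.     0.   ] [1.019 0.695 0.872] [[-0.765, 0.644, -0.004], [0.43, 0.506, -0.748], [-0.479, -0.574, -0.664]]
top [[600.7, 0.0, 316.9], [0.0, 600.7, 242.7], [0.0, 0.0, 1.0]] [-0.205  0.     0.     0.     0.   ] [0.301 0.056 1.739] [[-0.004, -1.0, -0.01], [-0.994, 0.005, -0.109], [0.109, 0.009, -0.994]]
{'clock': 0.1, 'qpos': [-1.251, 0.277, 1.506, -0.0, 1.361, -0.121], 'qd': [0.001, 0.0, -0.003, 0.001, 0.0, 0.001], 'effort': [0.002, -41.77, -24.641, -0.0, 0.006, -0.0], 'position': [0.245, -0.52, 0.242], 'ee_rot': [-0.001, 0.976, 0.219, -0.0], 'contact_force': [0.371, 0.974, -0.538], 'moment': [-0.048, -0.036, 0.055], 'gripper_force': 0.0, 'width': 0.085}
```

View pics/scene0.png

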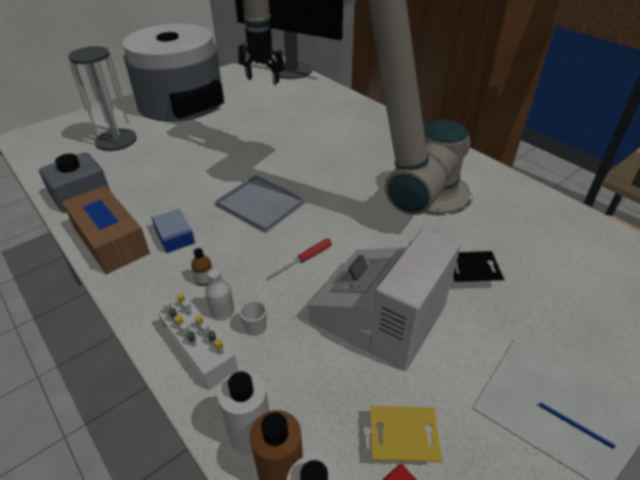

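View pics/top0.png

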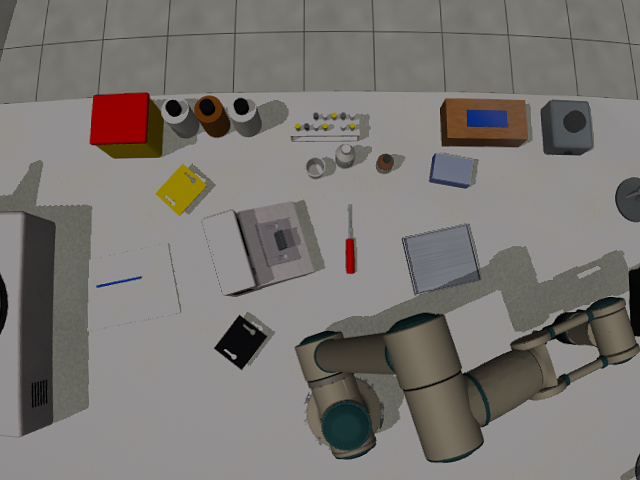

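Scene: the module (top px ~260,248) slopes up to image left (world +y). Its grip bar is at about (281,240) and the tray at about (441,259).

```bash
python3 - <<'E'
import cv2,numpy as np
a=cv2.imread("pics/top0.png")[190:305,195:330];b=cv2.imread("pics/scene0.png")[225:370,300:465]
a=cv2.resize(a,(540,460),interpolation=cv2.INTER_CUBIC)
cv2.imwrite("pics/c1.png",np.clip(a*1.6,0,255).astype(np.uint8))
b=cv2.resize(b,None,fx=4,fy=4,interpolation=cv2.INTER_CUBIC);cv2.imwrite("pics/c2.png",np.clip(b*1.3,0,255).astype(np.uint8))
E
```

```text
(no output)
```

View pics/c1.png

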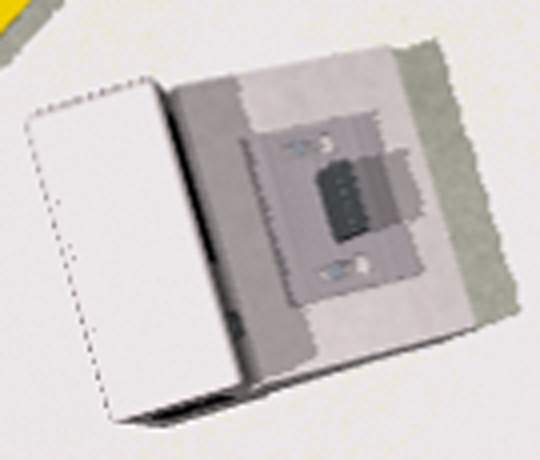

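View pics/c2.png

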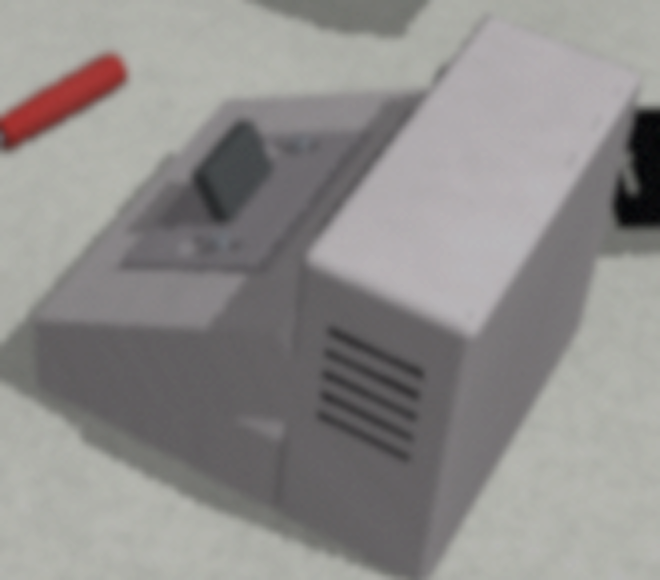

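The crops show the housing-top corners (crop 150,78 / 243,385 / 27,117 / 112,422), the panel's low corners (390,47 / 472,328) and the dark bar around (343,200). I'll cast those pixels onto planes at their known heights.

```bash
cat > h.py <<'E'
import cv2,numpy as np
from rig import eyes
def ray(n,uv,m=None):
    m=m or eyes.camera_model(n);R=np.array(m["R"]);K=np.array(m["intrinsics"]);d=np.array(m["dist"])
    p=cv2.undistortPoints(np.array(uv,float).reshape(-1,1,2),K,d)[:,0]
    return -R.T@m["t"],np.c_[p,np.ones(len(p))]@R
def onz(n,uv,z,m=None):
    c,r=ray(n,uv,m);return c+r*((z-c[2])/r[:,2])[:,None]
def proj(n,X,m=None):
    m=m or eyes.camera_model(n)
    return cv2.projectPoints(np.array(X,float).reshape(-1,1,3),cv2.Rodrigues(np.array(m["R"]))[0],np.array(m["t"]),np.array(m["intrinsics"]),np.array(m["dist"]))[0][:,0]
E
python3 - <<'E'
from h import *
c=lambda L:[(195+x/4,190+y/4) for x,y in L]
H=onz("top",c([(150,78),(243,385),(27,117),(112,422)]),.205)
L=onz("top",c([(390,47),(472,328)]),.06)
# module frame: top view left=+y world; housing front x=80, rear 170; y: module y ; ends
print(np.round(H,4),np.round(L,4))
M=np.array([[80,-1],[80,1],[170,-1],[170,1],[-73.6,-1],[-73.6,1]],float)
W=np.r_[H,L][:,:2]
for s in(1,-1):
    P=np.c_[M[:,0]/1e3,s*M[:,1]*.105]
    a,b=P-P.mean(0),W-W.mean(0)
    th=np.arctan2((a[:,0]*b[:,1]-a[:,1]*b[:,0]).sum(),(a*b).sum())
    R=np.array([[np.cos(th),-np.sin(th)],[np.sin(th),np.cos(th)]]);o=W.mean(0)-R@P.mean(0)
    print(s,np.degrees(th),o,np.round(1e3*(P@R.T+o-W),1).tolist())
T=onz("top",[(403,238),(468,224),(480,279),(414,293)],.02);print(T,T.mean(0),np.linalg.norm(T-np.roll(T,1,0),axis=1))
# scene: housing corners
S=onz("scene",[(300+x/4,225+y/4) for x,y in [(308,258),(490,17),(637,85),(468,337)]],.205);print(S)
# bar contours
for n,box in(("top",(260,215,300,260)),("scene",(340,245,375,285))):
    im=eyes.get_image(n);x0,y0,x1,y1=box;g=im[y0:y1,x0:x1].max(2)
    m=(g<75).astype(np.uint8);k,l,st,ce=cv2.connectedComponentsWithStats(m)
    for i in range(1,k):
        if st[i,4]>20:
            cs=cv2.findContours((l==i).astype(np.uint8),0,2)[0][0];r=cv2.minAreaRect(cs)
            print(n,st[i],ce[i]+[x0,y0],(cv2.boxPoints(r)+[x0,y0]).tolist())
E
```

```text
[[0.5574 0.2892 0.205 ]
 [0.3581 0.2269 0.205 ]
 [0.5324 0.3698 0.205 ]
 [0.3344 0.3114 0.205 ]] [[0.6027 0.1401 0.06  ]
 [0.403  0.0825 0.06  ]]
1 106.75384086965563 [0.48162182 0.18034982] [[1.7, -1.9], [-0.1, -0.2], [0.8, 3.6], [-2.3, 1.5], [0.7, 0.0], [-0.7, -2.9]]
-1 -76.0783924257775 [0.45052517 0.29372668] [[14.3, -47.8], [9.7, -36.1], [61.0, -215.8], [55.1, -207.9], [-68.0, 250.3], [-72.1, 257.4]]
[[ 0.50237405 -0.17719559  0.02      ]
 [ 0.54276546 -0.36997925  0.02      ]
 [ 0.38176344 -0.40089509  0.02      ]
 [ 0.34345055 -0.20627178  0.02      ]] [ 0.44258838 -0.28858543  0.02      ] [0.16156145 0.19696956 0.16394341 0.19835854]
[[0.55695813 0.29750047 0.205     ]
 [0.36293703 0.23852026 0.205     ]
 [0.34620291 0.32207901 0.205     ]
 [0.53604471 0.3769797  0.205     ]]
top [ 14  15  16  21 200] [280.5  239.79] [[272.2999973297119, 231.9000015258789], [282.7999973297119, 228.40000247955322], [288.99999809265137, 247.0], [278.49999809265137, 250.5]]
top [26 14  7 12 29] [289.13793103 234.48275862] [[285.70000076293945, 230.10000038146973], [289.0, 229.00000190734863], [292.60000228881836, 239.80000114440918], [289.3000030517578, 240.89999961853027]]
scene [  0  10  28  27 410] [355.0804878  269.92926829] [[337.8588218688965, 279.1647071838379], [359.6000003814697, 253.8000020980835], [371.2941188812256, 263.8235321044922], [349.55294036865234, 289.18823623657227]]
```

Request:
{"name": "drive_tool", "arguments": {"deltas": [{"linear":[13,35,3],"twist":4,"claw":1},{"linear":[26,73,6],"twist":8,"claw":1},{"linear":[39,111,9],"twist":13,"claw":1},{"linear":[52,149,12],"twist":18,"claw":1},{"linear":[65,187,15],"twist":23,"claw":1},{"linear":[78,225,18],"twist":28,"claw":1},{"linear":[91,263,18],"twist":33,"claw":1},{"linear":[104,300,18],"twist":38,"claw":1},{"linear":[117,337,18],"twist":43,"claw":1},{"linear":[130,374,18],"twist":48,"claw":1},{"linear":[143,411,18],"twist":53,"claw":1},{"linear":[156,445,18],"twist":58,"claw":1}]}}

```text
clock: 1.2
position: [0.4012, -0.0728, 0.2605]
ee_rot: [0.0, 0.746, 0.666, 0.0]
contact_force: [0.1, 0.7, -0.3]
width: 0.0853
gripper_force: 0.0
```

Request:
{"name": "drive_tool", "arguments": {"deltas": [{"linear":[13,35,0],"twist":4,"claw":1},{"linear":[26,70,0],"twist":8,"claw":1},{"linear":[39,105,0],"twist":12,"claw":1},{"linear":[50,140,0],"twist":16,"claw":1},{"linear":[61,170,0],"twist":19,"claw":1},{"linear":[72,195,0],"twist":22,"claw":1},{"linear":[83,220,0],"twist":23.5,"claw":1},{"linear":[86,240,0],"twist":23.5,"claw":1},{"linear":[86,240,0],"twist":23.5,"claw":1},{"linear":[86,240,0],"twist":23.5,"claw":1}]}}

```text
clock: 2.03
position: [0.4871, 0.1656, 0.2598]
ee_rot: [-0.0, 0.596, 0.803, -0.001]
contact_force: [0.3, -0.0, 0.8]
width: 0.0851
gripper_force: 0.0
```

```bash
python3 - <<'E'
from h import *
from rig import sensors
s=sensors.get_state();m=eyes.camera_model("wrist");im=eyes.get_image("wrist")
print(s["clock"],s["position"],s["ee_rot"],-np.array(m["R"]).T@m["t"])
cv2.imwrite("pics/w1.png",im[:,:,::-1])
import pickle;pickle.dump(m,open("w1.pkl","wb"))
o=np.array([.4816,.1803,0]);t=np.radians(106.75);u=np.array([np.cos(t),np.sin(t),0]);v=np.array([-u[1],u[0],0]);n=-.5*u+np.array([0,0,.866]);sl=.866*u+np.array([0,0,.5]);pm=o+[0,0,.1025]
X=[pm+n*.038+sl*a+v*b for a in(-.006,.006) for b in(-.025,.025)]+[pm+n*.004+sl*a+v*b for a in(-.05,.05) for b in(-.06,.06)]
print(proj("wrist",X,m).round(0).tolist())
E
```

```text
2.0333 [0.48706964 0.16556937 0.25983263] [-2.24745623e-04  5.95666570e-01  8.03231558e-01 -5.92776766e-04] [0.46550709 0.23590853 0.39329345]
[[358.0, 245.0], [287.0, 245.0], [359.0, 233.0], [286.0, 233.0], [393.0, 250.0], [252.0, 250.0], [413.0, 151.0], [233.0, 150.0]]
```

View pics/w1.png

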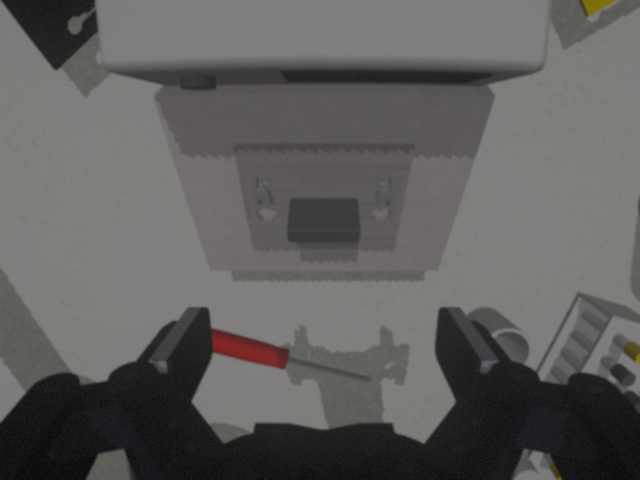

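The wrist view shows the bar centred at x≈324 with its lower edge at row 242. The plate edges are within about 3 px of prediction, so I shift about 2 mm uphill and descend.

Request:
{"name": "drive_tool", "arguments": {"deltas": [{"linear":[0,0,-20],"twist":0,"claw":1},{"linear":[-1,1,-45],"twist":0,"claw":1},{"linear":[-1,1,-70],"twist":0,"claw":1},{"linear":[-1.5,1.5,-90],"twist":0,"claw":1},{"linear":[-1.5,1.5,-105],"twist":0,"claw":1},{"linear":[-1.5,1.5,-115],"twist":0,"claw":1},{"linear":[-1.5,1.5,-123],"twist":0,"claw":1},{"linear":[-1.5,1.5,-130],"twist":0,"claw":1},{"linear":[-1.5,1.5,-135],"twist":0,"claw":1},{"linear":[-1.5,1.5,-138],"twist":0,"claw":1},{"linear":[-1.5,1.5,-138],"twist":0,"claw":1}]}}

```text
clock: 3.0
position: [0.4859, 0.1663, 0.1222]
ee_rot: [0.0, 0.597, 0.803, -0.0]
contact_force: [-0.4, -0.5, -0.4]
width: 0.0854
gripper_force: 0.0
```

```bash
python3 - <<'E'
from h import *
cv2.imwrite("pics/w2.png",np.clip(eyes.get_image("wrist")[:,:,::-1]*1.6,0,255).astype(np.uint8))
E
```

```text
(no output)
```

View pics/w2.png

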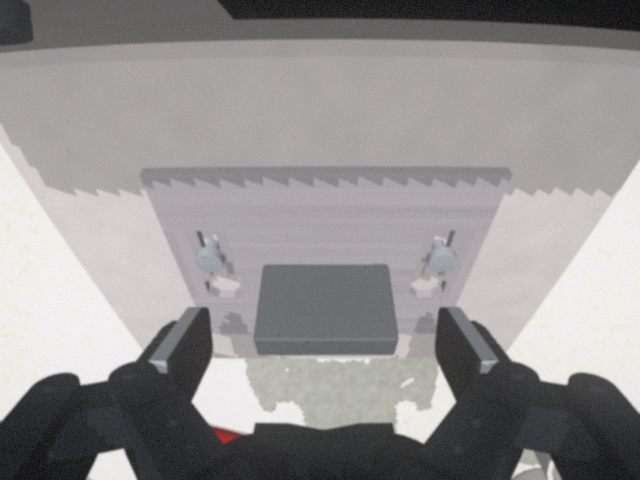

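The bar (cols 256–397) is centred between the fingers (210–437). The studs are visible in the slots at (209,255) and (441,255). I'll close on it.

Request:
{"name": "drive_tool", "arguments": {"deltas": [{"linear":[0,0,0],"twist":0,"claw":0.7},{"linear":[0,0,0],"twist":0,"claw":0.6},{"linear":[0,0,0],"twist":0,"claw":0.5},{"linear":[0,0,0],"twist":0,"claw":0.3},{"linear":[0,0,0],"twist":0,"claw":0.3},{"linear":[0,0,0],"twist":0,"claw":0.3}], "squeeze": 50}}

```text
clock: 3.55
position: [0.4865, 0.1665, 0.123]
ee_rot: [0.001, 0.596, 0.803, 0.001]
contact_force: [0.6, -1.0, 4.8]
width: 0.0491
gripper_force: 52.9
```

Request:
{"name": "drive_tool", "arguments": {"deltas": [{"linear":[-0.5,1.7,1],"twist":0,"claw":0.3},{"linear":[-1,3.3,2],"twist":0,"claw":0.3},{"linear":[-1.5,5,3],"twist":0,"claw":0.3},{"linear":[-2,6.6,4],"twist":0,"claw":0.3},{"linear":[-2.5,8.3,5],"twist":0,"claw":0.3},{"linear":[-3,10,6],"twist":0,"claw":0.3},{"linear":[-3.5,11.6,7],"twist":0,"claw":0.3},{"linear":[-4,13.3,8],"twist":0,"claw":0.3},{"linear":[-4,13.3,8],"twist":0,"claw":0.3}]}}

```text
clock: 4.3
position: [0.4821, 0.1788, 0.1305]
ee_rot: [0.001, 0.596, 0.803, -0.001]
contact_force: [1.1, -5.5, 1.0]
width: 0.049
gripper_force: 52.8
```

Request:
{"name": "drive_tool", "arguments": {"deltas": [{"linear":[-0.25,0.83,0.5],"twist":0,"claw":0.3},{"linear":[-0.5,1.7,1],"twist":0,"claw":0.3},{"linear":[-0.75,2.5,1.5],"twist":0,"claw":0.3},{"linear":[-0.75,2.5,1.5],"twist":0,"claw":0.3}]}}

```text
clock: 4.63
position: [0.4814, 0.181, 0.1319]
ee_rot: [0.001, 0.596, 0.803, -0.001]
contact_force: [2.3, -4.8, 1.7]
width: 0.0488
gripper_force: 52.7
```

Request:
{"name": "drive_tool", "arguments": {"deltas": [{"linear":[-0.25,0.83,0.5],"twist":0,"claw":0.3},{"linear":[-0.5,1.7,1],"twist":0,"claw":0.3},{"linear":[-0.5,1.7,1],"twist":0,"claw":0.3}]}}

```text
clock: 4.88
position: [0.4809, 0.1827, 0.1329]
ee_rot: [0.001, 0.596, 0.803, -0.001]
contact_force: [1.3, -4.6, 2.0]
width: 0.0489
gripper_force: 52.7
```

Request:
{"name": "drive_tool", "arguments": {"deltas": [{"linear":[-0.25,0.83,0.5],"twist":0,"claw":0.3},{"linear":[-0.5,1.7,1],"twist":0,"claw":0.3},{"linear":[-0.5,1.7,1],"twist":0,"claw":0.3}]}}

```text
clock: 5.13
position: [0.4804, 0.1843, 0.1339]
ee_rot: [0.001, 0.596, 0.803, -0.001]
contact_force: [0.7, -6.4, 2.9]
width: 0.0487
gripper_force: 52.7
```

Request:
{"name": "drive_tool", "arguments": {"deltas": [{"linear":[-0.25,0.83,0.5],"twist":0,"claw":0.3},{"linear":[-0.5,1.7,1],"twist":0,"claw":0.3},{"linear":[-0.5,1.7,1],"twist":0,"claw":0.3}]}}

```text
clock: 5.38
position: [0.4799, 0.1861, 0.1349]
ee_rot: [0.001, 0.596, 0.803, -0.001]
contact_force: [1.9, -6.5, 1.9]
width: 0.0491
gripper_force: 52.7
```

Request:
{"name": "drive_tool", "arguments": {"deltas": [{"linear":[-0.25,0.83,0.5],"twist":0,"claw":0.3},{"linear":[-0.5,1.7,1],"twist":0,"claw":0.3},{"linear":[-0.5,1.7,1],"twist":0,"claw":0.3}]}}

```text
clock: 5.63
position: [0.4794, 0.1877, 0.1359]
ee_rot: [0.001, 0.596, 0.803, -0.001]
contact_force: [0.4, -5.6, 2.6]
width: 0.0484
gripper_force: 52.7
```

Request:
{"name": "drive_tool", "arguments": {"deltas": [{"linear":[-0.25,0.83,0.5],"twist":0,"claw":0.3},{"linear":[-0.5,1.7,1],"twist":0,"claw":0.3},{"linear":[-0.5,1.7,1],"twist":0,"claw":0.3}]}}

```text
clock: 5.88
position: [0.4789, 0.1894, 0.1369]
ee_rot: [0.001, 0.596, 0.803, -0.001]
contact_force: [1.0, -5.1, 2.3]
width: 0.0488
gripper_force: 52.7
```

Request:
{"name": "drive_tool", "arguments": {"deltas": [{"linear":[-0.25,0.83,0.5],"twist":0,"claw":0.3},{"linear":[-0.5,1.7,1],"twist":0,"claw":0.3},{"linear":[-0.5,1.7,1],"twist":0,"claw":0.3}]}}

```text
clock: 6.13
position: [0.4787, 0.1902, 0.1374]
ee_rot: [0.002, 0.596, 0.803, -0.002]
contact_force: [2.6, -8.8, -0.9]
width: 0.049
gripper_force: 52.4
```

Request:
{"name": "drive_tool", "arguments": {"deltas": [{"linear":[-0.25,0.83,0.5],"twist":0,"claw":0.3},{"linear":[-0.5,1.7,1],"twist":0,"claw":0.3},{"linear":[-0.5,1.7,1],"twist":0,"claw":0.3}]}}

```text
clock: 6.38
position: [0.4786, 0.1903, 0.1377]
ee_rot: [0.003, 0.596, 0.803, -0.003]
contact_force: [4.7, -13.1, -6.0]
width: 0.049
gripper_force: 53.2
```

```bash
python3 - <<'E'
from h import *
cv2.imwrite("pics/w3.png",np.clip(eyes.get_image("wrist")[:,:,::-1]*1.6,0,255).astype(np.uint8))
E
```

```text
(no output)
```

View pics/w3.png

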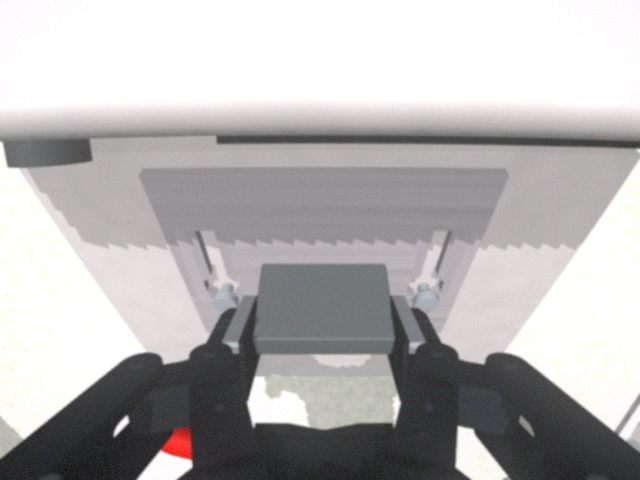

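The stop was felt at y≈0.190, and both stud heads stand at the wide ends (225,295 and 427,295). I'll back down about 5 mm from it.

Request:
{"name": "drive_tool", "arguments": {"deltas": [{"linear":[0.5,-1.7,-1],"twist":0,"claw":0.3},{"linear":[1,-3.3,-2],"twist":0,"claw":0.3},{"linear":[1.5,-5,-3],"twist":0,"claw":0.3},{"linear":[1.8,-6,-3.6],"twist":0,"claw":0.3},{"linear":[1.8,-6,-3.6],"twist":0,"claw":0.3},{"linear":[1.8,-6,-3.6],"twist":0,"claw":0.3}]}}

```text
clock: 6.93
position: [0.4796, 0.1884, 0.1363]
ee_rot: [0.0, 0.597, 0.803, 0.001]
contact_force: [-1.2, -1.3, 7.8]
width: 0.0486
gripper_force: 54.6
```

Request:
{"name": "drive_tool", "arguments": {"deltas": [{"linear":[0.4,-1.3,-0.5],"twist":0,"claw":0.3},{"linear":[0.7,-2.5,-1],"twist":0,"claw":0.3},{"linear":[0.7,-2.5,-1],"twist":0,"claw":0.3},{"linear":[0.7,-2.5,-1],"twist":0,"claw":0.3}]}}

```text
clock: 7.27
position: [0.4804, 0.186, 0.1349]
ee_rot: [0.0, 0.597, 0.803, 0.001]
contact_force: [-0.8, -0.1, 4.4]
width: 0.0487
gripper_force: 54.4
```

Request:
{"name": "drive_tool", "arguments": {"deltas": [{"linear":[0.15,-0.5,0.9],"twist":0,"claw":0.3},{"linear":[0.3,-1,1.75],"twist":0,"claw":0.3},{"linear":[0.45,-1.45,2.6],"twist":0,"claw":0.3},{"linear":[0.6,-1.9,3.5],"twist":0,"claw":0.3},{"linear":[0.6,-1.9,3.5],"twist":0,"claw":0.3}]}}

```text
clock: 7.68
position: [0.4804, 0.1837, 0.1375]
ee_rot: [-0.0, 0.597, 0.803, -0.0]
contact_force: [-0.3, -1.0, -1.6]
width: 0.0486
gripper_force: 53.6
```

Request:
{"name": "drive_tool", "arguments": {"deltas": [{"linear":[0.15,-0.5,0.9],"twist":0,"claw":0.3},{"linear":[0.3,-1,1.75],"twist":0,"claw":0.3},{"linear":[0.3,-1,1.75],"twist":0,"claw":0.3}]}}

```text
clock: 7.93
position: [0.4811, 0.1827, 0.1396]
ee_rot: [0.0, 0.597, 0.803, 0.0]
contact_force: [0.6, 0.3, -2.3]
width: 0.0487
gripper_force: 53.6
```

Request:
{"name": "drive_tool", "arguments": {"deltas": [{"linear":[0.15,-0.5,0.9],"twist":0,"claw":0.3},{"linear":[0.3,-1,1.75],"twist":0,"claw":0.3},{"linear":[0.3,-1,1.75],"twist":0,"claw":0.3}]}}

```text
clock: 8.18
position: [0.4814, 0.1817, 0.1414]
ee_rot: [0.0, 0.597, 0.803, 0.0]
contact_force: [0.2, -0.6, -2.6]
width: 0.0488
gripper_force: 53.6
```

Request:
{"name": "drive_tool", "arguments": {"deltas": [{"linear":[0.3,-1,1.75],"twist":0,"claw":0.3},{"linear":[0.6,-1.9,3.5],"twist":0,"claw":0.3},{"linear":[0.9,-2.9,5.2],"twist":0,"claw":0.3},{"linear":[1.2,-3.8,6.9],"twist":0,"claw":0.3},{"linear":[1.8,-5.8,10.4],"twist":0,"claw":0.3},{"linear":[2.4,-7.7,14],"twist":0,"claw":0.3},{"linear":[3,-9.6,17.5],"twist":0,"claw":0.3},{"linear":[4,-14,27],"twist":0,"claw":0.3},{"linear":[5,-18,40],"twist":0,"claw":0.3},{"linear":[5,-18,40],"twist":0,"claw":0.3}]}}

```text
clock: 9.02
position: [0.4883, 0.1632, 0.184]
ee_rot: [0.002, 0.597, 0.802, 0.002]
contact_force: [0.2, -0.9, -1.2]
width: 0.0491
gripper_force: 53.7
```

```bash
python3 - <<'E'
from h import *
a=eyes.get_image("wrist")[:,:,::-1];b=eyes.get_image("scene")[:,:,::-1];cv2.imwrite("pics/top1.png",eyes.get_image("top")[:,:,::-1])
b=cv2.resize(b[180:370,280:470],(480,480));c=np.hstack([a,b]);c=cv2.resize(c,(800,343));cv2.imwrite("pics/w4.png",np.clip(c*1.5,0,255).astype(np.uint8))
E
```

```text
(no output)
```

View pics/w4.png

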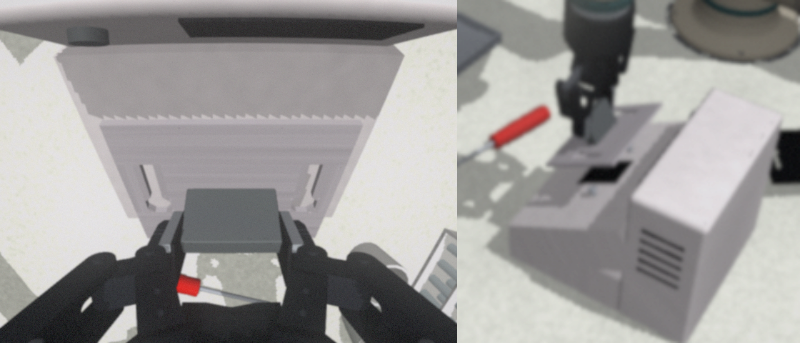

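Cover is free and held at the slope angle. Next I carry it over the tray, placed 28 mm short on the low-edge side so I can level it by moving forward as I lower.

Request:
{"name": "drive_tool", "arguments": {"deltas": [{"linear":[0,-5,8],"twist":0,"claw":0.3},{"linear":[-1,-17,16],"twist":0,"claw":0.3},{"linear":[-3,-35,22],"twist":0,"claw":0.3},{"linear":[-5,-60,26],"twist":-1,"claw":0.3},{"linear":[-7,-87,26],"twist":-2,"claw":0.3},{"linear":[-9,-114,26],"twist":-3,"claw":0.3},{"linear":[-11,-141,26],"twist":-4,"claw":0.3},{"linear":[-13,-168,26],"twist":-5,"claw":0.3},{"linear":[-15,-195,26],"twist":-5,"claw":0.3},{"linear":[-17,-222,26],"twist":-5,"claw":0.3},{"linear":[-19,-249,26],"twist":-5,"claw":0.3},{"linear":[-21,-276,26],"twist":-5,"claw":0.3}]}}

```text
clock: 10.17
position: [0.4645, -0.1143, 0.2078]
ee_rot: [0.0, 0.631, 0.776, -0.0]
contact_force: [0.6, -1.3, -2.6]
width: 0.0488
gripper_force: 53.5
```

Request:
{"name": "drive_tool", "arguments": {"deltas": [{"linear":[-2,-27,0],"twist":0,"claw":0.3},{"linear":[-4,-54,0],"twist":0,"claw":0.3},{"linear":[-7,-81,0],"twist":0,"claw":0.3},{"linear":[-10,-108,0],"twist":0,"claw":0.3},{"linear":[-13,-132,0],"twist":0,"claw":0.3},{"linear":[-16,-153,0],"twist":0,"claw":0.3},{"linear":[-18,-170,0],"twist":0,"claw":0.3},{"linear":[-19,-182,0],"twist":0,"claw":0.3},{"linear":[-19,-190,0],"twist":0,"claw":0.3},{"linear":[-19,-196,0],"twist":0,"claw":0.3},{"linear":[-19,-200,0],"twist":0,"claw":0.3},{"linear":[-19,-200,0],"twist":0,"claw":0.3}]}}

```text
clock: 11.17
position: [0.4464, -0.3125, 0.2073]
ee_rot: [0.0, 0.631, 0.776, 0.0]
contact_force: [0.5, 0.5, -2.0]
width: 0.0487
gripper_force: 53.5
```

```bash
python3 - <<'E'
from h import *
a=eyes.get_image("top")[:,:,::-1];b=eyes.get_image("scene")[:,:,::-1]
c=np.hstack([cv2.resize(a[170:330,360:520],(400,400)),cv2.resize(b[120:280,180:340],(400,400))])
cv2.imwrite("pics/p1.png",np.clip(c*1.5,0,255).astype(np.uint8))
E
```

```text
(no output)
```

View pics/p1.png

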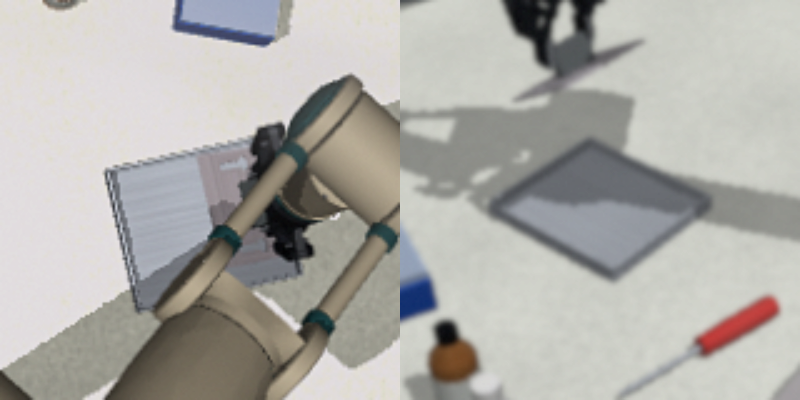

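```bash
python3 - <<'E'
from h import *
T=onz("scene",[(216,202.8),(256,176),(304.8,202),(266,231.2)],.02);print(T.round(3),T.mean(0))
E
```

```text
[[ 0.546 -0.352  0.02 ]
 [ 0.381 -0.389  0.02 ]
 [ 0.348 -0.188  0.02 ]
 [ 0.508 -0.155  0.02 ]] [ 0.44576183 -0.27098687  0.02      ]
```

Request:
{"name": "drive_tool", "arguments": {"deltas": [{"linear":[0,0,-15],"twist":0,"claw":0.3},{"linear":[0,0,-35],"twist":0,"claw":0.3},{"linear":[0,0,-58],"twist":0,"claw":0.3},{"linear":[0,0,-80],"twist":0,"claw":0.3},{"linear":[0,0,-100],"twist":0,"claw":0.3},{"linear":[0,0,-118],"twist":0,"claw":0.3},{"linear":[0,0,-130],"twist":0,"claw":0.3},{"linear":[0,0,-137],"twist":0,"claw":0.3},{"linear":[0,0,-142],"twist":0,"claw":0.3},{"linear":[0,0,-142],"twist":0,"claw":0.3}]}}

```text
clock: 12.1
position: [0.4462, -0.3116, 0.0647]
ee_rot: [-0.001, 0.631, 0.776, 0.0]
contact_force: [0.4, -0.2, -1.9]
width: 0.049
gripper_force: 53.6
```

Request:
{"name": "drive_tool", "arguments": {"deltas": [{"linear":[0,0,-3],"twist":0,"claw":0.3},{"linear":[0,0,-6],"twist":0,"claw":0.3},{"linear":[0,0,-9],"twist":0,"claw":0.3},{"linear":[0,0,-11],"twist":0,"claw":0.3},{"linear":[0,0,-13],"twist":0,"claw":0.3},{"linear":[0,0,-13],"twist":0,"claw":0.3}], "squeeze": 25}}

```text
clock: 12.6
position: [0.4461, -0.3122, 0.0519]
ee_rot: [-0.0, 0.631, 0.776, 0.0]
contact_force: [0.6, 0.1, -2.8]
width: 0.0486
gripper_force: 53.6
```

Request:
{"name": "drive_tool", "arguments": {"deltas": [{"linear":[0,0,-1],"twist":0,"claw":0.3},{"linear":[0,0,-2],"twist":0,"claw":0.3},{"linear":[0,0,-3],"twist":0,"claw":0.3},{"linear":[0,0,-4],"twist":0,"claw":0.3},{"linear":[0,0,-4],"twist":0,"claw":0.3}], "squeeze": 20}}

```text
clock: 13.02
position: [0.4463, -0.3121, 0.0492]
ee_rot: [0.0, 0.631, 0.776, 0.0]
contact_force: [-1.6, 2.0, 5.7]
width: 0.0488
gripper_force: 54.5
```

Request:
{"name": "drive_tool", "arguments": {"deltas": [{"linear":[0,1,-1],"twist":0,"claw":0.3},{"linear":[0,2,-2],"twist":0,"claw":0.3},{"linear":[0,3,-3],"twist":0,"claw":0.3},{"linear":[-1,4,-4],"twist":0,"claw":0.3},{"linear":[-1,4,-4],"twist":0,"claw":0.3}]}}

```text
clock: 13.43
position: [0.4457, -0.3091, 0.047]
ee_rot: [0.002, 0.631, 0.776, -0.0]
contact_force: [-3.3, 2.5, 16.7]
width: 0.0485
gripper_force: 56.1
```

Request:
{"name": "drive_tool", "arguments": {"deltas": [{"linear":[0,0,0],"twist":0,"claw":0.5},{"linear":[0,0,0],"twist":0,"claw":0.5}], "squeeze": 20}}

```text
clock: 13.6
position: [0.4457, -0.3091, 0.047]
ee_rot: [0.002, 0.631, 0.776, -0.0]
contact_force: [-3.6, 2.4, 15.7]
width: 0.0486
gripper_force: 56.1
```

Request:
{"name": "drive_tool", "arguments": {"deltas": [{"linear":[0,0,0],"twist":0,"claw":0.56},{"linear":[0,0,0],"twist":0,"claw":0.565},{"linear":[0,0,0],"twist":0,"claw":0.57}]}}

```text
clock: 13.85
position: [0.4458, -0.3091, 0.047]
ee_rot: [0.002, 0.631, 0.776, -0.0]
contact_force: [-4.8, 2.2, 16.4]
width: 0.0486
gripper_force: 54.1
```

Request:
{"name": "drive_tool", "arguments": {"deltas": [{"linear":[0,0,0],"twist":0,"claw":0.573},{"linear":[0,0,0],"twist":0,"claw":0.575}]}}

```text
clock: 14.02
position: [0.4457, -0.3088, 0.0467]
ee_rot: [0.001, 0.631, 0.776, -0.0]
contact_force: [-2.8, 2.5, 11.8]
width: 0.0495
gripper_force: 37.0
```

Request:
{"name": "drive_tool", "arguments": {"deltas": [{"linear":[0,0,0],"twist":0,"claw":0.58},{"linear":[0,0,0],"twist":0,"claw":0.58}]}}

```text
clock: 14.18
position: [0.4454, -0.3079, 0.0458]
ee_rot: [0.0, 0.631, 0.776, 0.0]
contact_force: [-1.1, 3.3, 8.9]
width: 0.0498
gripper_force: 19.6
```

Request:
{"name": "drive_tool", "arguments": {"deltas": [{"linear":[0,1,-1],"twist":0,"claw":0.58},{"linear":[0,2,-2],"twist":0,"claw":0.58},{"linear":[-1,3,-3],"twist":0,"claw":0.58},{"linear":[-1,4,-4],"twist":0,"claw":0.58},{"linear":[-1,5,-5],"twist":0,"claw":0.58},{"linear":[-1,6,-6],"twist":0,"claw":0.58},{"linear":[-1,6,-6],"twist":0,"claw":0.58}]}}

```text
clock: 14.77
position: [0.4441, -0.3014, 0.0389]
ee_rot: [-0.0, 0.631, 0.776, 0.0]
contact_force: [-1.2, 3.0, 5.7]
width: 0.0494
gripper_force: 19.9
```

Request:
{"name": "drive_tool", "arguments": {"deltas": [{"linear":[0,1.5,-1],"twist":0,"claw":0.58},{"linear":[-0.5,3,-2],"twist":0,"claw":0.58},{"linear":[-1,4.5,-3],"twist":0,"claw":0.58},{"linear":[-1,6,-4],"twist":0,"claw":0.58},{"linear":[-1,7.5,-5],"twist":0,"claw":0.58},{"linear":[-1,9,-6],"twist":0,"claw":0.58},{"linear":[-1,9,-6],"twist":0,"claw":0.58}]}}

```text
clock: 15.35
position: [0.4437, -0.2935, 0.032]
ee_rot: [0.001, 0.631, 0.776, 0.0]
contact_force: [-0.2, -2.0, 0.3]
width: 0.0498
gripper_force: 19.4
```

Request:
{"name": "drive_tool", "arguments": {"deltas": [{"linear":[0,1,-1],"twist":0,"claw":0.58},{"linear":[0,2,-2],"twist":0,"claw":0.58},{"linear":[0,2,-2],"twist":0,"claw":0.58}]}}

```text
clock: 15.6
position: [0.4435, -0.2912, 0.0301]
ee_rot: [0.0, 0.631, 0.776, 0.0]
contact_force: [-0.2, -1.5, 0.2]
width: 0.0494
gripper_force: 19.3
```

Request:
{"name": "drive_tool", "arguments": {"deltas": [{"linear":[0,0.5,-1],"twist":0,"claw":0.58},{"linear":[0,0.5,-1.5],"twist":0,"claw":0.58},{"linear":[0,0.5,-1.5],"twist":0,"claw":0.58}]}}

```text
clock: 15.85
position: [0.4433, -0.2903, 0.0286]
ee_rot: [-0.0, 0.631, 0.776, 0.0]
contact_force: [0.2, 0.2, 0.9]
width: 0.0499
gripper_force: 19.5
```

```bash
python3 - <<'E'
from h import *
a=eyes.get_image("wrist")[:,:,::-1];b=eyes.get_image("scene")[:,:,::-1]
c=np.hstack([cv2.resize(a,(400,300)),cv2.resize(b[130:250,180:340],(400,300),interpolation=cv2.INTER_CUBIC)])
cv2.imwrite("pics/p2.png",np.clip(c*1.5,0,255).astype(np.uint8))
E
```

View pics/p2.png

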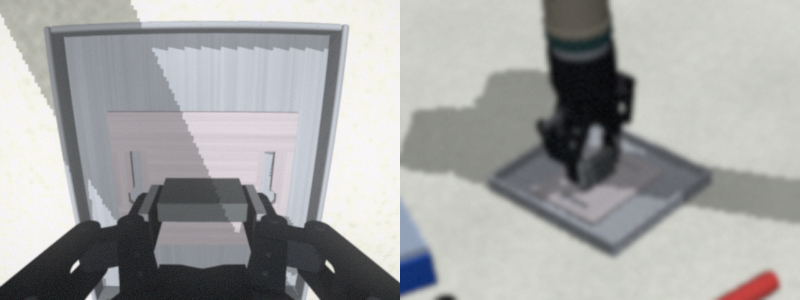

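The cover is nearly flat in the tray with its grip up. It is clear of the left, right and far walls (edges ~107–300 inside walls ~65–325, left picture). I'll press down a little more to confirm it is seated.

Request:
{"name": "drive_tool", "arguments": {"deltas": [{"linear":[0,0,-0.7],"twist":0,"claw":0.58},{"linear":[0,0,-1.5],"twist":0,"claw":0.58},{"linear":[0,0,-1.5],"twist":0,"claw":0.58}]}}

```text
clock: 16.2
position: [0.443, -0.2898, 0.0271]
ee_rot: [-0.001, 0.631, 0.776, 0.0]
contact_force: [0.4, 3.7, 3.8]
width: 0.0497
gripper_force: 19.7
```

Request:
{"name": "drive_tool", "arguments": {"deltas": [{"linear":[0,0,-0.7],"twist":0,"claw":0.58},{"linear":[0,0,-1.5],"twist":0,"claw":0.58},{"linear":[0,0,-1.5],"twist":0,"claw":0.58}]}}

```text
clock: 16.45
position: [0.443, -0.2899, 0.0269]
ee_rot: [-0.001, 0.631, 0.776, 0.0]
contact_force: [-0.9, 6.0, 12.9]
width: 0.0498
gripper_force: 20.5
```

Seated: the height stopped changing while the force rose. I'll relax the load, open and retreat.

Request:
{"name": "drive_tool", "arguments": {"deltas": [{"linear":[0,0,1],"twist":0,"claw":0.58},{"linear":[0,0,2],"twist":0,"claw":0.585},{"linear":[0,0,2],"twist":0,"claw":0.6},{"linear":[0,0,2],"twist":0,"claw":0.65},{"linear":[0,0,2],"twist":0,"claw":0.75},{"linear":[0,0,2],"twist":0,"claw":0.85},{"linear":[0,0,2],"twist":0,"claw":0.85},{"linear":[0,0,2],"twist":0,"claw":0.85}]}}

```text
clock: 17.12
position: [0.4433, -0.2909, 0.0276]
ee_rot: [-0.0, 0.631, 0.776, -0.0]
contact_force: [-0.8, -0.4, 0.2]
width: 0.0728
gripper_force: 0.0
```

Request:
{"name": "drive_tool", "arguments": {"deltas": [{"linear":[0,0,5],"twist":0,"claw":0.85},{"linear":[0,0,15],"twist":0,"claw":0.85},{"linear":[0,0,30],"twist":0,"claw":0.85},{"linear":[0,0,55],"twist":0,"claw":0.85},{"linear":[0,0,80],"twist":0,"claw":0.85},{"linear":[0,0,110],"twist":0,"claw":0.85},{"linear":[0,-10,135],"twist":0,"claw":0.85},{"linear":[0,-25,155],"twist":0,"claw":0.85},{"linear":[0,-40,170],"twist":0,"claw":0.85},{"linear":[0,-50,170],"twist":0,"claw":0.85},{"linear":[0,-50,170],"twist":0,"claw":0.85}]}}

```text
clock: 18.03
position: [0.4438, -0.343, 0.199]
ee_rot: [0.002, 0.632, 0.775, -0.0]
contact_force: [0.5, 0.7, -0.1]
width: 0.073
gripper_force: 0.0
```

```bash
python3 - <<'E'
from h import *
a=eyes.get_image("wrist")[:,:,::-1];b=eyes.get_image("scene")[:,:,::-1]
c=np.hstack([cv2.resize(a,(400,300)),cv2.resize(b[130:250,180:340],(400,300),interpolation=cv2.INTER_CUBIC)])
cv2.imwrite("pics/p3.png",np.clip(c*1.5,0,255).astype(np.uint8))
E
```

```text
(no output)
```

View pics/p3.png

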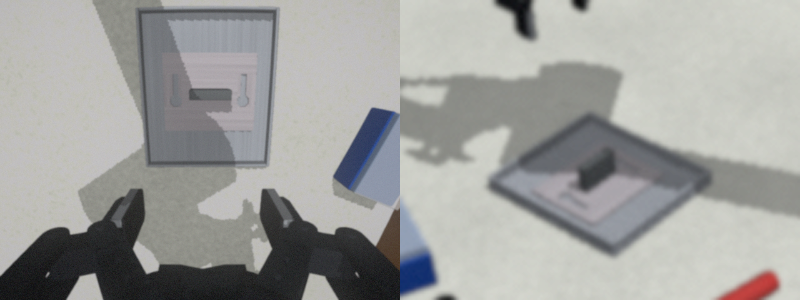

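The cover lies flat and centred in the tray with its grip up (wrist ~210,92), and the robot is clear.

```bash
python3 -c "
from rig import manip;print(manip.sign_off())"
```

```text
the job is handed in; nothing more can be done
None
```

The cover came off the studs without being forced and now lies flat in the steel tray with its grip up; nothing else was touched, and I handed the job in at about 18 s.

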